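Open the padlock on the shoemaker's knife box

TASK

Pull the drawer of the bench cabinet out to its stop. On the steel knife box inside it lies a combination padlock: turn its dial until the orange mark stands at the red mark on the body and the lock clicks, pull the shackle fully open, and work the lock off the staple without pushing the drawer back in. Finish holding the open lock level, dial up, at least 10 cm clear above the box: do not put it down or let go, and leave the shoe last, the glue pot and the hammer where they are.

Things in the scene. Friction and masses are not known exactly. Their poses are not given: they have to be found in the camera images.
- cabinet: low dark wooden one-drawer cabinet standing fixed on the bench, 360 mm wide (y), 315 mm deep, 140 mm high. Origin on the bench top under the middle of the closed drawer's front face; x points into the cabinet (away from its front), y to its left, z up
- drawer (a joint): how far the drawer is out, in m: 0 closed, 0.180 at its stop. It slides to the cabinet's -x. Stiff wooden runners: about 6 N to move; it stays where it is left
- drawer_handle (a point): middle of the drawer's steel bow handle: a level round bar 10 mm thick, 108 mm long along y, 100 mm above the bench, its centre 40 mm in front of the drawer front (354 mm wide, its top edge 135 mm above the bench). Axes as the cabinet's; moves with the drawer
- knife_box (a point): blue-grey steel box bolted to the drawer floor, 220 (x) x 170 x 40 mm high. Origin: centre of its underside, 24 mm above the bench, 128 mm behind the drawer's front face; axes as the cabinet's. Two steel rests on its lid (box x -90 to +2 mm) carry the lock 3 mm above the lid between upturned edges, 8 mm high and 57 mm apart: the lock slides along x on them but cannot turn
- staple (a point): foot of the staple on the box's lid, midway between its legs. The staple is an arch of 5 mm steel rod in the box's y-z plane: legs at y = -11.5 and +11.5 mm from here, top 27 mm above the lid, opening 18 mm wide and 22 mm high. Fixed to the box, axes as the box's
- lock: steel combination padlock, 0.35 to 0.5 kg, dial up: body 56 (x) x 54 x 24 mm high. Origin: centre of the body's underside; x along the shackle, z up through the dial. It starts on the rests about 38 mm to -x and 16 mm to -y of the staple, the shackle's short leg (lock y = +16 mm) through the arch, with some 9 mm of play to and fro. Red index mark on top of the body at its +x edge
- dial_grip (a point): centre of the dial's round knurled grip, on the lock's z axis, 34 mm above the lock's underside. Grip: 32 mm diameter, 28 to 40 mm above the underside; under it a black flange, 42 mm diameter, 24 to 28 mm above the underside. The whole lock can be held, slid and lifted by this grip or by the sides of its body
- dial (a joint): angle of the dial's orange mark from the red index, rad, positive anticlockwise from above; starts between 0.8 and 2.1 and unlocks within about 0.13 of 0. There a spring drops the shackle's fence into the dial's gate with a click: the shackle springs out about 4 mm and the dial is caught (0.2 of play; 0.6 with the shackle right out). Turning takes under 0.1 N m
- shackle (a joint): how far the shackle is drawn from the body, m: under 0.001 locked, about 0.004 after the click, 0.016 at its stop; about 3 N to pull; stays where left. A level U of 7 mm rod, 12 mm above the lock's underside, legs at lock y +-16 mm, reaching 29.5 mm past the body's +x face when locked. Drawing the body back (-x) sets the bow against the staple and pulls it out (staple at lock x 63 mm at the stop)
- shackle_tip (a point): end of the shackle's short leg, lock y = +16 mm, 12 mm above the underside: 3 mm inside the body when locked, 13 mm clear of the body's +x face when open. The lock lifts straight off when the staple stands in this gap (staple at lock x 31 to 38 mm; body face 28, tip 41): after pulling back, slide the lock forward (+x) about 29 mm to get there
- shoe_last: green plastic shoe last, 250 mm long, 86 mm wide, 106 mm high, standing loose on the bench to the left of the cabinet; bystander. Origin: middle of its underside, x to the toe
- glue_pot: white plastic glue pot, 68 mm in diameter, 85 mm high, loose on the bench; bystander. Origin: centre of its underside
- hammer: hammer with a wooden handle, 260 mm long, 26 mm high, lying loose across the cabinet's top, 50 mm or more behind its front edge; bystander. Origin: underside of its middle, x to the head

How it is judged:
By the outcome, as a careful person would: the job done as asked, in the order asked, and still so for the second after the job is handed in, while the arm keeps its last pose, push and grip.
It also fails if it takes over 70 s, if anything falls off the work surface, if the arm or the gripper's body presses on something with over 40 N, if the wrist force passes 120 N, or if a joint passes its speed limit or range.

ROBOT

A 6-joint arm with a two-finger parallel gripper is mounted at the origin on the work surface. World frame = base frame: x ahead of the robot, y to its left, z up, the work surface at z = 0. Lengths are in mm, angles in rad, forces in N, time in s.
With the tool pointing down it reaches from about 325 to 900 mm from the base axis. Payload 3.5 kg.
Tool frame: the origin (TCP) lies midway between the tips of the shut fingers; the grasp point (between the pads) lies 19 mm behind it; z points along the fingers, y is the line along which they close (so a half turn about z gives the same grasp; the last joint's range is limited). The gripper opens to 85 mm and grips with 20 to 120 N. Pads are 22 mm wide; open, the fingers measure 114 mm over their backs; the gripper's body (76 mm by 85 mm) begins 54 mm behind the grasp point. The pads swing forward as they close: fully open they stand 13 mm farther back than shut.
Start: joints at [-1.35, 0.276, -0.026, 1.268, 0, 1.467], TCP at [198.845, -592.522, 209.613] pointing down, gripper open.
Joint ranges: [-3.12, 3.12], [-0.85, 1.88], [-1.08, 1.24], [-1.95, 2.15], [-1.57, 1.53], [-3.14, 3.14]. Speed limits (rad/s): [2.57, 2.57, 3.14, 3.14, 3.14, 3.14].

INTERFACE

Orientations are given as a rotation vector (axis times angle).
In Python, from rig import bot gives the robot as it stands.
- The arm moves only by the tool carry_out, never from a script. Its argument "plan" is a list of rows, each an object of numbers: "tx", "ty", "tz": the shift along the tool's x, y, z as a fraction of full scale; "spin": the turn about the tool's z as a fraction of full scale; "jaw": the gripper command: -1 is shut, 1 is fully open, values between are in proportion. In form: [{"tx": .., "ty": .., "tz": .., "spin": .., "jaw": ..}, ...]. A call has 1 to 20 rows; each row shifts and turns the commanded pose from where the row before left it, along the tool's axes as they then stand; what a row does not reach is not made up. Full scale, the value 1, is 4 cm for a shift and 6 degrees for a turn. A row lasts 1/8 s, in which the tool goes at most 62.5 mm and 10.7 degrees, less where a joint would pass 70% of its speed; a pose out of reach is approached as far as the arm can. A call with a number of a shift or a turn outside -1 to 1 is refused whole. A call with a gripper value outside its range is refused whole. The fingers move at their own pace and stop on an object; the grip force is fixed at half the most. Time passes only in rows, so rows that do not move let the fingers close. It gives the time, the measured TCP pose, the force, the opening and the grip force at its end, in the units of the state.
- bot.observe(): the state, without advancing time (a new reading comes with each control period).
- bot.capture(name): name is "scene" or "top" or "wrist"; returns (picture, depth): 480x640x3 uint8, red, green, blue; 480x640 float32, mm along the optical axis (not along the pixel's ray), 0 where there is no reading.
- bot.get_calibration(name): a dict with "K" (3x3 intrinsics, pixels), "rvec" (rotation vector, rad) and "tvec" (3), from world to camera coordinates, as OpenCV has them; the wrist camera has in their place "mount" (4x4, takes a point from camera to tool coordinates, whose origin is the TCP and whose axes are the flange's). Camera axes: x right, y down, z forward; pixel columns grow to the right and rows downward; lengths in mm; the calibration is good to about 2 mm. A picture is of the moment at which its call begins: read the wrist's pose just before it. get_calibration takes no time and is no camera call.
- bot.finish_job(): hands the job in; it is judged then, once.
The state is a dict: "time_s": time; "joint_pos": joint angles; "joint_vel": joint speeds; "effort": joint torques, N m; "tcp_pos": TCP position; "tool_rot": TCP orientation; "ft_force": force on the tool from outside, world axes, zero at the start; "wrist_torque": the same for the moment, N m; "finger_gap": finger opening in mm; "finger_force": force on a finger pad.
Only numpy, scipy, OpenCV 4.12 (cv2) and the standard library are available. Lean on these libraries where they do the work, as an engineer would, in place of code of your own. Each camera call takes 0.05 s, during which the arm holds its last target. There are 200 camera calls.

## Working session

There is one attempt and no reset: what is moved stays moved. The work goes in short steps, Python scripts to look and compute and a tool call to move; the robot and the scene stay as the last step left them, time stands still between calls to the robot, and variables do not carry over. Pictures are saved under pics/ and viewed, at most 10 in all, crops included, and the job is handed in when it is done.

Besides the shell and the picture viewer there is one more tool, called as name(argument=value, ...) on one line, values as JSON. carry_out: Moves the arm, as the interface text tells. Shift numbers are shares of 4 cm and turn numbers shares of 6 degrees, none past 1 either way. Its arguments: {"type":"object","properties":{"plan":{"type":"array","items":{"type":"object","properties":{"tx":{"type":"number"},"ty":{"type":"number"},"tz":{"type":"number"},"spin":{"type":"number"},"jaw":{"type":"number"}}}}},"required":["plan"]}

```bash
mkdir -p pics
cat > h.py <<'E'
import numpy as np, cv2
from rig import bot
from scipy.spatial.transform import Rotation as R
def cam(name):
    s=bot.observe(); im,d=bot.capture(name); c=bot.get_calibration(name); K=np.array(c["K"])
    if name=="wrist":
        T=np.eye(4);T[:3,:3]=R.from_rotvec(s["tool_rot"]).as_matrix();T[:3,3]=s["tcp_pos"]
        M=T@np.array(c["mount"])
    else:
        M=np.eye(4);r=R.from_rotvec(np.ravel(c["rvec"])).as_matrix();M[:3,:3]=r.T;M[:3,3]=-r.T@np.ravel(c["tvec"])
    return im,d,K,M
def ray(K,M,u,v,z):
    d=M[:3,:3]@np.linalg.inv(K)@np.array([u,v,1.]);o=M[:3,3]
    return o+d*(z-o[2])/d[2]
def pts(d,K,M):
    v,u=np.mgrid[:480,:640]
    p=np.stack([(u-K[0,2])/K[0,0]*d,(v-K[1,2])/K[1,1]*d,d],-1)
    return p@M[:3,:3].T+M[:3,3]
def save(n,im): cv2.imwrite("pics/"+n+".png",im[:,:,::-1])
E
python3 - <<'E'
from h import *
for n in("scene","top"):
    im,d,K,M=cam(n); save(n,im); np.savez(n,im=im,d=d,K=K,M=M); print(n,M.round(2))
s=bot.observe();print(s["tool_rot"],s["finger_gap"],R.from_rotvec(s["tool_rot"]).as_matrix().round(3))
print(bot.get_calibration("wrist"))
E
```

```text
scene [[-2.00000e-01  6.40000e-01 -7.40000e-01  1.40937e+03]
 [ 9.80000e-01  1.20000e-01 -1.60000e-01  2.09660e+02]
 [-2.00000e-02 -7.60000e-01 -6.50000e-01  7.80700e+02]
 [ 0.00000e+00  0.00000e+00  0.00000e+00  1.00000e+00]]
top [[ 2.00000e-02 -1.00000e+00  9.00000e-02  5.35730e+02]
 [-1.00000e+00 -2.00000e-02 -0.00000e+00  5.22600e+01]
 [ 1.00000e-02 -9.00000e-02 -1.00000e+00  1.14927e+03]
 [ 0.00000e+00  0.00000e+00  0.00000e+00  1.00000e+00]]
[-3.09852416e+00 -5.06041247e-01  1.63076342e-04] 85.66714951685452 [[ 0.948  0.318 -0.   ]
 [ 0.318 -0.948  0.002]
 [ 0.    -0.002 -1.   ]]
{'K': array([[369.2228019 ,   0.        , 317.01939181],
       [  0.        , 369.2228019 , 232.84626454],
       [  0.        ,   0.        ,   1.        ]]), 'mount': array([[-4.28897186e-04, -9.51653065e-01, -3.07174642e-01,
         7.80519959e+01],
       [ 9.99999908e-01, -4.16054715e-04, -1.07292067e-04,
         3.55568062e-01],
       [-2.56966338e-05, -3.07174660e-01,  9.51653155e-01,
        -1.64051945e+02],
       [ 0.00000000e+00,  0.00000000e+00,  0.00000000e+00,
         1.00000000e+00]])}
```

View pics/top.png

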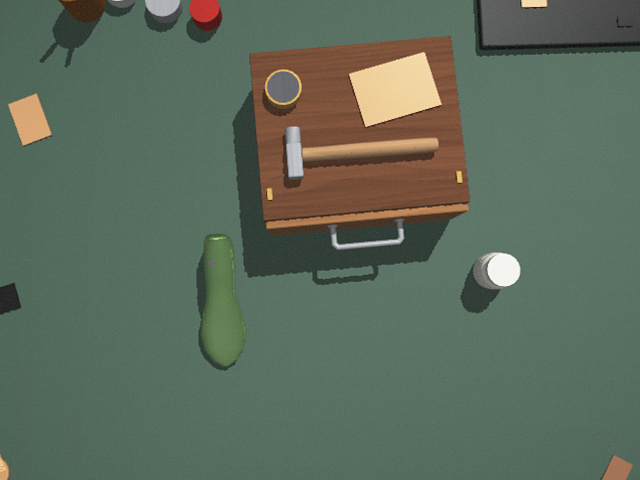

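View pics/scene.png

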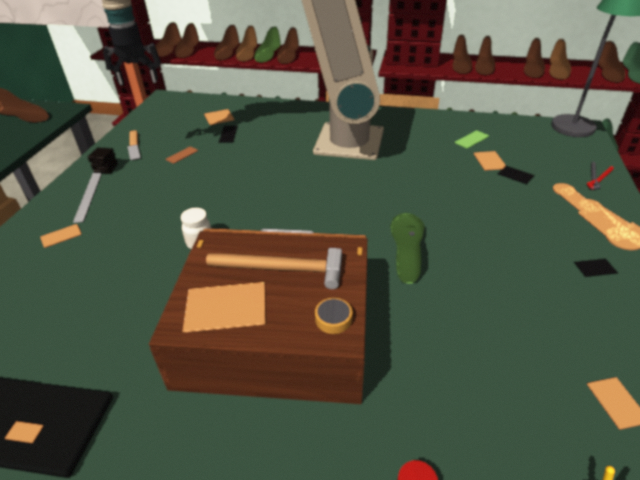

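Top view: the bow handle's bar runs from about (336,246) to (401,242) and the drawer's front edge from (267,226) to (467,209). The glue pot is at (500,270), right and in front of the cabinet, the last at (222,300), and the hammer lies on top of the cabinet. The scene view agrees.

Run:
```python
from h import *
f=np.load("top.npz");K,M,im,d=f["K"],f["M"],f["im"],f["d"]
hsv=cv2.cvtColor(im,cv2.COLOR_RGB2HSV)
m=((hsv[...,1]<70)&(hsv[...,2]>110)).astype(np.uint8); m[:218]=0;m[255:]=0;m[:,:320]=0;m[:,415:]=0
P=pts(d,K,M)
# bar: pixels at z>85, in lower rows
ys,xs=np.nonzero(m); 
lo=ys> (247-(xs-334)*0.08-5)
c=np.c_[xs,ys][lo]; (cx,cy),wh,a=cv2.minAreaRect(c.astype(np.float32)); print(cx,cy,wh,a)
h=ray(K,M,cx,cy,100); vx,vy,_,_=cv2.fitLine(c.astype(np.float32),cv2.DIST_L2,0,.01,.01).ravel()
h2=ray(K,M,cx+50*vx,cy+50*vy,100)
print("handle",h,"bar dir",np.degrees(np.arctan2(*(h-h2)[[0,1]])))
for u,v in [(267,226),(467,210)]: print("front edge",ray(K,M,u,v,135))
for u,v in [(250,55),(449,39),(262,219),(469,206)]: print("cab top",ray(K,M,u,v,140))
print("glue",ray(K,M,502,270,85),"last",ray(K,M,222,365,60),ray(K,M,244,325,50),ray(K,M,217,237,90))
print("hammer",ray(K,M,294,180,26+140))
print(P[246,368],P[243,390],P[60,300])
```

```text
367.6916809082031 242.95376586914062 (6.994312286376953, 71.32952117919922) 85.53284454345703
handle [618.12310929 -46.1178347  100.        ] bar dir -6.145656509098355
front edge [641.44552143 132.00595684 135.        ]
front edge [ 676.23311515 -215.05490191  135.        ]
cab top [944.59001052 169.69136733 140.        ]
cab top [ 981.41564963 -182.97363761  140.        ]
cab top [652.89910344 140.55671443 140.        ]
cab top [ 682.59586184 -217.23536327  140.        ]
glue [ 574.93738479 -291.19010588   85.        ] last [393.19039977 213.12199913  60.        ] [465.43113958 176.36163873  50.        ] [624.40535011 225.25172207  90.        ]
hammer [717.3410662   85.96854788 166.        ]
[612.25317586 -46.1932886  105.68318783] [618.33322306 -85.25445313 106.09078474] [937.47068437  81.0282353  139.63614909]
```

carry_out(plan=[{"tx": 0.94, "ty": -0.64, "jaw": -0.29}, {"tx": 0.94, "ty": -0.64, "jaw": -0.29}, {"tx": 0.94, "ty": -0.64, "jaw": -0.29}, {"tx": 0.94, "ty": -0.64, "jaw": -0.29}, {"tx": 0.94, "ty": -0.64, "jaw": -0.29}, {"tx": 0.94, "ty": -0.64, "jaw": -0.29}, {"tx": 0.94, "ty": -0.64, "jaw": -0.29}, {"tx": 0.94, "ty": -0.64, "jaw": -0.29}, {"tx": 0.94, "ty": -0.64, "jaw": -0.29}, {"tx": 0.94, "ty": -0.64, "jaw": -0.29}, {"tx": 0.94, "ty": -0.64, "jaw": -0.29}, {"tx": 0.94, "ty": -0.64, "jaw": -0.29}, {"tx": 0.94, "ty": -0.64, "jaw": -0.29}, {"tx": 0.94, "ty": -0.64, "jaw": -0.29}, {"tx": 0.94, "ty": -0.64, "jaw": -0.29}, {"spin": -1, "jaw": -0.29}, {"spin": -1, "jaw": -0.29}, {"spin": -1, "jaw": -0.29}, {"spin": -1, "jaw": -0.29}, {"spin": -1, "jaw": -0.29}])

```text
$.plan[0]: bad value
```

carry_out(plan=[{"spin": -1, "jaw": -0.29}, {"spin": -1, "jaw": -0.29}, {"spin": -1, "jaw": -0.29}, {"spin": -1, "jaw": -0.29}, {"spin": -1, "jaw": -0.29}, {"spin": -1, "jaw": -0.29}, {"spin": -1, "jaw": -0.29}, {"spin": -0.87, "jaw": -0.29}, {"jaw": -0.29}])

```text
$.plan[0]: bad value
```

Run:
```python
from h import *
s=bot.observe();print(s["time_s"],s["tcp_pos"],s["joint_pos"],s["finger_gap"],R.from_rotvec(s["tool_rot"]).as_matrix().round(3))
im,d,K,M=cam("wrist"); save("w1",im)
P=pts(d,K,M); m=(d>0)&(abs(P[...,2]-103)<6)&(P[...,0]>595)&(P[...,0]<640)&(P[...,1]<40)&(P[...,1]>-140)
q=P[m]; print(len(q), np.median(q,0), q.min(0),q.max(0)); l=np.polyfit(q[:,1],q[:,0],1);print(l)
m=(abs(P[...,2]-133)<4)&(abs(P[...,1]+40)<100); q=P[m]; print("front",len(q), q.min(0) if len(q) else 0)
```

```text
0.1 [ 198.66342738 -591.79929609  208.56123621] [-1.35043790e+00  2.77077422e-01 -2.77386512e-02  1.26800076e+00
  1.42133840e-05  1.46737944e+00] 85.66714951685452 [[ 0.948  0.318 -0.   ]
 [ 0.318 -0.948  0.002]
 [ 0.    -0.002 -1.   ]]
  return _methods._mean(a, axis=axis, dtype=dtype,
  ret = um.true_divide(
Traceback (most recent call last):
ValueError: zero-size array to reduction operation minimum which has no identity
```

View pics/w1.png

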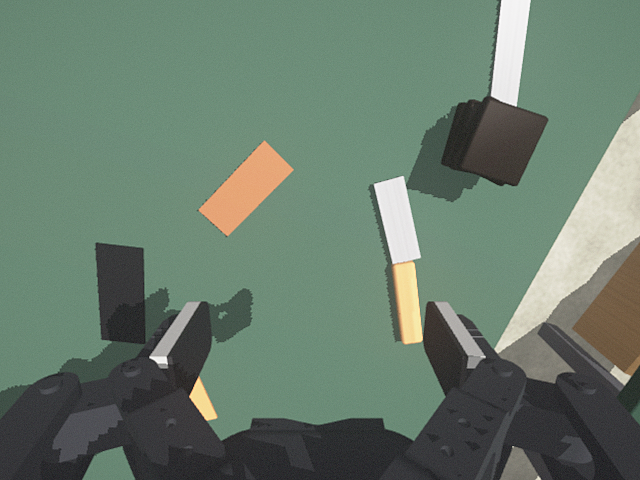

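The plan was refused because every field is needed, so the arm has not moved. The wrist view shows only bench clutter and the open fingers (tips near (185,330) and (450,330)).

carry_out(plan=[{"tx": 0.94, "ty": -0.64, "tz": 0, "spin": 0, "jaw": -0.29}, {"tx": 0.94, "ty": -0.64, "tz": 0, "spin": 0, "jaw": -0.29}, {"tx": 0.94, "ty": -0.64, "tz": 0, "spin": 0, "jaw": -0.29}, {"tx": 0.94, "ty": -0.64, "tz": 0, "spin": 0, "jaw": -0.29}, {"tx": 0.94, "ty": -0.64, "tz": 0, "spin": 0, "jaw": -0.29}, {"tx": 0.94, "ty": -0.64, "tz": 0, "spin": 0, "jaw": -0.29}, {"tx": 0.94, "ty": -0.64, "tz": 0, "spin": 0, "jaw": -0.29}, {"tx": 0.94, "ty": -0.64, "tz": 0, "spin": 0, "jaw": -0.29}, {"tx": 0.94, "ty": -0.64, "tz": 0, "spin": 0, "jaw": -0.29}, {"tx": 0.94, "ty": -0.64, "tz": 0, "spin": 0, "jaw": -0.29}, {"tx": 0.94, "ty": -0.64, "tz": 0, "spin": 0, "jaw": -0.29}, {"tx": 0.94, "ty": -0.64, "tz": 0, "spin": 0, "jaw": -0.29}, {"tx": 0.94, "ty": -0.64, "tz": 0, "spin": 0, "jaw": -0.29}, {"tx": 0.94, "ty": -0.64, "tz": 0, "spin": 0, "jaw": -0.29}, {"tx": 0.94, "ty": -0.64, "tz": 0, "spin": 0, "jaw": -0.29}, {"tx": 0, "ty": 0, "tz": 0, "spin": -1, "jaw": -0.29}, {"tx": 0, "ty": 0, "tz": 0, "spin": -1, "jaw": -0.29}, {"tx": 0, "ty": 0, "tz": 0, "spin": -1, "jaw": -0.29}, {"tx": 0, "ty": 0, "tz": 0, "spin": -1, "jaw": -0.29}, {"tx": 0, "ty": 0, "tz": 0, "spin": -1, "jaw": -0.29}])

```text
time_s: 2.65
tcp_pos: [611.0, -48.9, 209.1]
tool_rot: [-2.861, -1.296, 0.001]
ft_force: [-0.3, 0.9, 0.1]
finger_gap: 30.6
finger_force: 0.0
```

carry_out(plan=[{"tx": 0, "ty": 0, "tz": 0, "spin": -1, "jaw": -0.29}, {"tx": 0, "ty": 0, "tz": 0, "spin": -1, "jaw": -0.29}, {"tx": 0, "ty": 0, "tz": 0, "spin": -1, "jaw": -0.29}, {"tx": 0, "ty": 0, "tz": 0, "spin": -1, "jaw": -0.29}, {"tx": 0, "ty": 0, "tz": 0, "spin": -1, "jaw": -0.29}, {"tx": 0, "ty": 0, "tz": 0, "spin": -1, "jaw": -0.29}, {"tx": 0, "ty": 0, "tz": 0, "spin": -1, "jaw": -0.29}, {"tx": 0, "ty": 0, "tz": 0, "spin": -0.87, "jaw": -0.29}, {"tx": 0, "ty": 0, "tz": 0, "spin": 0, "jaw": -0.29}])

```text
time_s: 3.78
tcp_pos: [611.0, -48.9, 209.2]
tool_rot: [-2.107, -2.329, 0.001]
ft_force: [-0.2, -0.5, 0.1]
finger_gap: 30.4
finger_force: 0.0
```

```bash
cat >> h.py <<'E'
def st():
    s=bot.observe(); m=R.from_rotvec(s["tool_rot"]).as_matrix()
    print("t",round(s["time_s"],2),"tcp",s["tcp_pos"].round(1),"yaw",round(float(np.degrees(np.arctan2(m[1,0],m[0,0]))),2),"zax",m[:,2].round(3),"j6",round(float(s["joint_pos"][5]),2),"gap",round(s["finger_gap"],1),"F",np.round(s["ft_force"],1),"ff",np.round(s["finger_force"],1))
    return s
E
python3 - <<'E'
from h import *
st()
im,d,K,M=cam("wrist"); save("w2",im)
P=pts(d,K,M); m=(d>0)&(abs(P[...,2]-103)<6)&(P[...,0]>595)&(P[...,0]<640)&(P[...,1]<60)&(P[...,1]>-140)
q=P[m]; print(len(q))
if len(q): print(np.median(q,0), q.min(0),q.max(0), np.polyfit(q[:,1],q[:,0],1))
m=(abs(P[...,2]-133)<5)&(P[...,1]<130)&(P[...,0]>630)&(P[...,1]>-100); q=P[m]
if len(q): print("front",len(q), q[q[:,0]<np.percentile(q[:,0],3)].mean(0))
E
```

```text
t 3.77 tcp [611.  -48.9 209.2] yaw 95.71 zax [-0.001  0.    -1.   ] j6 1.29 gap 30.4 F [-0.2 -0.5  0.1] ff 0.0
2730
[617.46261676 -29.99282661 103.80450135] [ 605.34977678 -109.13706061   97.51917759] [639.99306849  21.46324305 106.62125611] [-4.41690323e-02  6.17631322e+02]
front 8632 [642.63639857  83.91185872 132.6834702 ]
```

carry_out(plan=[{"tx": 0, "ty": 0.1, "tz": 0.8, "spin": 0, "jaw": -0.29}, {"tx": 0, "ty": 0, "tz": 0.8, "spin": 0, "jaw": -0.29}, {"tx": 0, "ty": 0, "tz": 0.8, "spin": 0, "jaw": -0.29}, {"tx": 0, "ty": 0, "tz": 0.4, "spin": 0, "jaw": -0.29}, {"tx": 0, "ty": 0, "tz": 0.3, "spin": 0, "jaw": -0.29}, {"tx": 0, "ty": 0, "tz": 0, "spin": 0, "jaw": -0.29}])

```text
time_s: 4.58
tcp_pos: [615.1, -48.6, 85.3]
tool_rot: [-2.107, -2.33, 0.001]
ft_force: [-0.2, 0.3, 1.0]
finger_gap: 30.7
finger_force: 0.0
```

carry_out(plan=[{"tx": 0, "ty": 0, "tz": 0, "spin": 0, "jaw": -1}, {"tx": 0, "ty": 0, "tz": 0, "spin": 0, "jaw": -1}, {"tx": 0, "ty": 0, "tz": 0, "spin": 0, "jaw": -1}, {"tx": 0, "ty": 0, "tz": 0, "spin": 0, "jaw": -1}])

```text
time_s: 5.08
tcp_pos: [615.6, -48.7, 86.0]
tool_rot: [2.106, 2.33, 0.001]
ft_force: [-0.7, -0.4, 0.1]
finger_gap: -0.5
finger_force: 0.0
```

Run:
```python
from h import *
st()
im,d,K,M=cam("wrist"); i2,d2,K2,M2=cam("top")
a=cv2.resize(i2[120:300,240:480],(640,480)); save("a3",cv2.resize(np.hstack([im,a]),(800,300)))
```

```text
t 5.08 tcp [615.6 -48.7  86. ] yaw 95.77 zax [ 0.001 -0.    -1.   ] j6 1.29 gap -0.5 F [-0.7 -0.4  0.1] ff 0.0
```

View pics/a3.png

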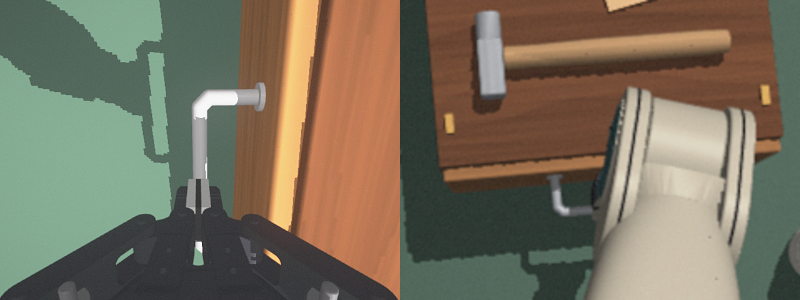

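The wrist view shows the bar (column about 320 of 640) running into the shut fingers at about (320,300). The right half shows the arm above the handle. The depth will tell whether the tips are above or below the bar.

Run:
```python
from h import *
st()
im,d,K,M=cam("wrist");P=pts(d,K,M)
for v in (200,230,260,280,290,300,310,330): print(v,[ (im[v,u].tolist(),P[v,u].round(0).tolist()) for u in (312,322)])
```

```text
t 5.17 tcp [615.4 -48.6  85.7] yaw 95.77 zax [ 0. -0. -1.] j6 1.29 gap -0.0 F [ 0.5 -0.1  0.4] ff 0.0
200 [([162, 163, 163], [608.0, -4.0, 103.0]), ([175, 173, 175], [612.0, -4.0, 103.0])]
230 [([162, 161, 162], [609.0, -17.0, 103.0]), ([179, 174, 176], [614.0, -16.0, 104.0])]
260 [([157, 159, 158], [611.0, -30.0, 103.0]), ([174, 172, 173], [615.0, -29.0, 105.0])]
280 [([157, 156, 158], [612.0, -40.0, 103.0]), ([173, 171, 174], [616.0, -38.0, 105.0])]
290 [([162, 160, 159], [612.0, -38.0, 115.0]), ([156, 155, 155], [616.0, -38.0, 116.0])]
300 [([144, 145, 145], [612.0, -38.0, 124.0]), ([143, 145, 144], [616.0, -38.0, 123.0])]
310 [([132, 133, 133], [612.0, -38.0, 132.0]), ([131, 131, 129], [615.0, -38.0, 132.0])]
330 [([126, 125, 127], [612.0, -39.0, 143.0]), ([118, 116, 113], [615.0, -38.0, 143.0])]
```

carry_out(plan=[{"tx": 0, "ty": -0.25, "tz": 0, "spin": 0, "jaw": -1}, {"tx": 0, "ty": -0.25, "tz": 0, "spin": 0, "jaw": -1}, {"tx": 0, "ty": 0, "tz": 0, "spin": 0, "jaw": -1}])

```text
time_s: 5.6
tcp_pos: [594.0, -50.6, 85.4]
tool_rot: [-2.106, -2.329, 0.001]
ft_force: [1.1, 0.3, -0.1]
finger_gap: -0.1
finger_force: 0.0
```

Run:
```python
from h import *
st()
im,d,K,M=cam("wrist");P=pts(d,K,M)
save("a4",im[100:400,100:600])
for v in (200,230,260,280): 
    r=[(u,P[v,u].round(0).tolist()) for u in range(250,450,1) if 95<P[v,u,2]<108]; print(v,r[:1],r[-1:])
```

```text
t 5.6 tcp [594.  -50.6  85.4] yaw 95.75 zax [-0.001  0.    -1.   ] j6 1.28 gap -0.1 F [ 1.1  0.3 -0.1] ff 0.0
200 [(360, [607.0, -5.0, 101.0])] [(383, [616.0, -3.0, 103.0])]
230 [(359, [608.0, -17.0, 101.0])] [(382, [617.0, -16.0, 101.0])]
260 [(358, [609.0, -32.0, 100.0])] [(381, [619.0, -30.0, 101.0])]
280 [(358, [610.0, -40.0, 101.0])] [(380, [620.0, -40.0, 100.0])]
```

View pics/a4.png

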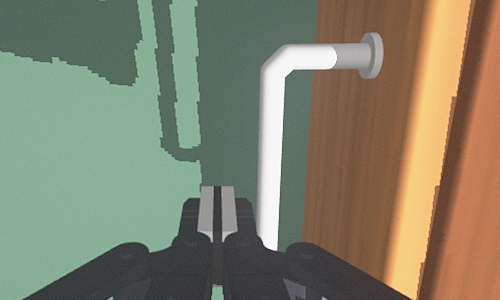

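The shut fingers (crop (217,210)) now stand left of the unmoved bar (crop column 270), so they must have passed over it. I'll measure the tips' real height.

Run:
```python
from h import *
s=st()
im,d,K,M=cam("wrist");P=pts(d,K,M)
for v in (275,284,288,292,300,320): print(v,[P[v,u].round(0).tolist() for u in (296,308,318,330)])
im,d,K,M=cam("scene");P=pts(d,K,M)
m=(abs(P[...,0]-594)<25)&(abs(P[...,1]+50)<20)&(P[...,2]>40)&(P[...,2]<200); print("scene",m.sum(), np.percentile(P[m][:,2],[0,2,50]) if m.any() else 0)
```

```text
t 5.65 tcp [594.8 -50.7  85.6] yaw 95.76 zax [-0.  0. -1.] j6 1.28 gap 0.0 F [-1.2 -0.4  0.8] ff 0.0
275 [[582.0, -88.0, -2.0], [591.0, -86.0, 0.0], [598.0, -85.0, 0.0], [607.0, -85.0, -0.0]]
284 [[583.0, -95.0, -1.0], [592.0, -94.0, -0.0], [599.0, -93.0, 0.0], [608.0, -92.0, -1.0]]
288 [[583.0, -98.0, -1.0], [589.0, -40.0, 114.0], [593.0, -40.0, 114.0], [598.0, -39.0, 114.0]]
292 [[583.0, -101.0, 0.0], [590.0, -41.0, 117.0], [593.0, -40.0, 117.0], [598.0, -40.0, 116.0]]
300 [[585.0, -45.0, 117.0], [590.0, -41.0, 123.0], [593.0, -40.0, 124.0], [598.0, -39.0, 124.0]]
320 [[586.0, -45.0, 131.0], [590.0, -40.0, 138.0], [593.0, -40.0, 139.0], [597.0, -39.0, 138.0]]
scene 240 [101.59649895 105.05158084 137.49300427]
```

The tips sit about 28 mm behind the reported TCP (tip z about 113 at TCP z 85.6), so I go lower to match.

carry_out(plan=[{"tx": 0, "ty": 0, "tz": 0, "spin": 0, "jaw": -0.29}, {"tx": 0, "ty": 0.25, "tz": 0, "spin": 0, "jaw": -0.29}, {"tx": 0, "ty": 0.3, "tz": 0, "spin": 0, "jaw": -0.29}, {"tx": 0, "ty": 0, "tz": 0.25, "spin": 0, "jaw": -0.29}, {"tx": 0, "ty": 0, "tz": 0.25, "spin": 0, "jaw": -0.29}, {"tx": 0, "ty": 0, "tz": 0, "spin": 0, "jaw": -0.29}])

```text
time_s: 6.5
tcp_pos: [618.8, -48.4, 69.2]
tool_rot: [2.104, 2.329, 0.004]
ft_force: [-6.5, 0.5, 18.8]
finger_gap: 30.4
finger_force: 9.8
```

carry_out(plan=[{"tx": 0, "ty": 0, "tz": 0, "spin": 0, "jaw": -1}, {"tx": 0, "ty": 0, "tz": 0, "spin": 0, "jaw": -1}, {"tx": 0, "ty": 0, "tz": 0, "spin": 0, "jaw": -1}])

```text
time_s: 6.88
tcp_pos: [616.8, -48.9, 67.2]
tool_rot: [2.106, 2.33, -0.002]
ft_force: [-4.2, -1.3, 12.6]
finger_gap: 7.1
finger_force: 58.8
```

carry_out(plan=[{"tx": 0, "ty": -0.2, "tz": 0, "spin": 0, "jaw": -1}, {"tx": 0, "ty": -0.25, "tz": 0, "spin": 0, "jaw": -1}, {"tx": 0, "ty": -0.25, "tz": 0, "spin": 0, "jaw": -1}, {"tx": 0, "ty": 0, "tz": 0, "spin": 0, "jaw": -1}])

```text
time_s: 7.38
tcp_pos: [591.4, -51.7, 67.2]
tool_rot: [2.104, 2.328, 0.004]
ft_force: [1.4, 0.1, 7.7]
finger_gap: 7.6
finger_force: 59.6
```

Run:
```python
from h import *
s=st()
im,d,K,M=cam("wrist");P=pts(d,K,M); save("a5",im)
```

```text
t 7.38 tcp [591.4 -51.7  67.2] yaw 95.78 zax [ 0.005 -0.001 -1.   ] j6 1.27 gap 7.6 F [1.4 0.1 7.7] ff 59.6
```

View pics/a5.png

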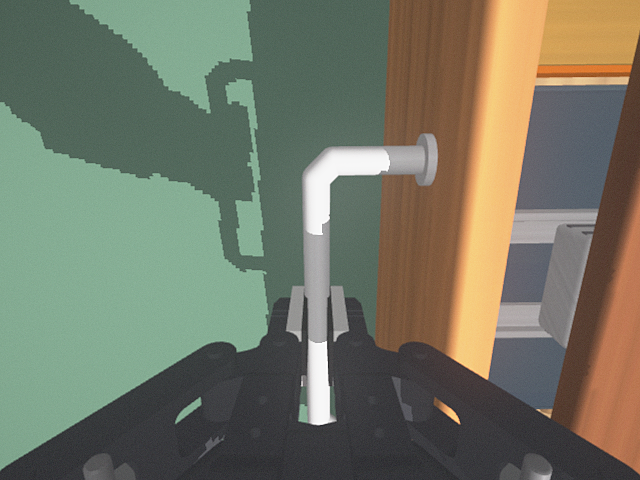

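The bar (column 318) now sits between the pads, and the drawer is coming out with the knife box and the lock body (575,290) showing inside.

carry_out(plan=[{"tx": 0, "ty": -0.4, "tz": 0, "spin": 0, "jaw": -1}, {"tx": 0, "ty": -0.4, "tz": 0, "spin": 0, "jaw": -1}, {"tx": 0, "ty": -0.4, "tz": 0, "spin": 0, "jaw": -1}, {"tx": 0, "ty": -0.4, "tz": 0, "spin": 0, "jaw": -1}, {"tx": 0, "ty": -0.4, "tz": 0, "spin": 0, "jaw": -1}, {"tx": 0, "ty": -0.4, "tz": 0, "spin": 0, "jaw": -1}, {"tx": 0, "ty": -0.4, "tz": 0, "spin": 0, "jaw": -1}, {"tx": 0, "ty": -0.4, "tz": 0, "spin": 0, "jaw": -1}, {"tx": 0, "ty": -0.3, "tz": 0, "spin": 0, "jaw": -1}, {"tx": 0, "ty": 0, "tz": 0, "spin": 0, "jaw": -1}])

```text
time_s: 8.68
tcp_pos: [451.8, -67.3, 67.2]
tool_rot: [2.104, 2.325, -0.001]
ft_force: [-0.4, -3.8, 9.7]
finger_gap: 7.8
finger_force: 61.4
```

carry_out(plan=[{"tx": 0, "ty": -0.12, "tz": 0, "spin": 0, "jaw": -1}, {"tx": 0, "ty": -0.12, "tz": 0, "spin": 0, "jaw": -1}, {"tx": 0, "ty": -0.12, "tz": 0, "spin": 0, "jaw": -1}, {"tx": 0, "ty": 0, "tz": 0, "spin": 0, "jaw": -1}])

```text
time_s: 9.18
tcp_pos: [439.5, -68.7, 67.2]
tool_rot: [2.102, 2.324, 0.003]
ft_force: [3.5, -3.0, 5.2]
finger_gap: 7.7
finger_force: 60.9
```

carry_out(plan=[{"tx": 0, "ty": -0.08, "tz": 0, "spin": 0, "jaw": -1}, {"tx": 0, "ty": -0.08, "tz": 0, "spin": 0, "jaw": -1}, {"tx": 0, "ty": 0, "tz": 0, "spin": 0, "jaw": -1}])

```text
time_s: 9.55
tcp_pos: [438.3, -68.9, 67.3]
tool_rot: [2.097, 2.321, 0.017]
ft_force: [15.9, -0.9, -8.1]
finger_gap: 7.7
finger_force: 59.5
```

carry_out(plan=[{"tx": 0, "ty": -0.08, "tz": 0, "spin": 0, "jaw": -1}, {"tx": 0, "ty": 0, "tz": 0, "spin": 0, "jaw": -1}])

```text
time_s: 9.8
tcp_pos: [438.4, -68.8, 67.3]
tool_rot: [2.094, 2.319, 0.025]
ft_force: [24.4, 0.9, -16.4]
finger_gap: 7.6
finger_force: 58.7
```

carry_out(plan=[{"tx": 0, "ty": 0.12, "tz": 0, "spin": 0, "jaw": -1}, {"tx": 0, "ty": 0, "tz": 0, "spin": 0, "jaw": -0.3}, {"tx": 0, "ty": 0, "tz": 0, "spin": 0, "jaw": -0.3}, {"tx": 0, "ty": 0, "tz": -0.3, "spin": 0, "jaw": -0.3}, {"tx": 0, "ty": 0, "tz": -1, "spin": 0, "jaw": -0.3}, {"tx": 0, "ty": 0, "tz": -1, "spin": 0, "jaw": -0.3}, {"tx": 0, "ty": 0, "tz": -1, "spin": -0.5, "jaw": 0}, {"tx": 0, "ty": 0, "tz": -1, "spin": -1, "jaw": 0}, {"tx": 0, "ty": 0, "tz": 0, "spin": -1, "jaw": 0}, {"tx": 0, "ty": 0, "tz": 0, "spin": -1, "jaw": 0}, {"tx": 0, "ty": 0, "tz": 0, "spin": -1, "jaw": 0}, {"tx": 0, "ty": 0, "tz": 0, "spin": -1, "jaw": 0}, {"tx": 0, "ty": 0, "tz": 0, "spin": -1, "jaw": 0}, {"tx": 0, "ty": 0, "tz": 0, "spin": -1, "jaw": 0}, {"tx": 0, "ty": 0, "tz": 0, "spin": -1, "jaw": 0}, {"tx": 0, "ty": 0, "tz": 0, "spin": -1, "jaw": 0}, {"tx": 0, "ty": 0, "tz": 0, "spin": -1, "jaw": 0}, {"tx": 0, "ty": 0, "tz": 0, "spin": -1, "jaw": 0}, {"tx": 0, "ty": 0, "tz": 0, "spin": -1, "jaw": 0}, {"tx": 0, "ty": 0, "tz": 0, "spin": -1, "jaw": 0}])

```text
time_s: 12.3
tcp_pos: [430.3, -67.0, 238.0]
tool_rot: [-0.083, -3.14, -0.0]
ft_force: [0.7, -0.4, -0.2]
finger_gap: 42.3
finger_force: 0.0
```

carry_out(plan=[{"tx": -1, "ty": 0, "tz": 0, "spin": -1, "jaw": 0}, {"tx": -1, "ty": 0, "tz": 0, "spin": -0.5, "jaw": 0}, {"tx": -1, "ty": 0, "tz": 0, "spin": 0, "jaw": 0}, {"tx": 0, "ty": 0, "tz": 0, "spin": 0, "jaw": 0}])

```text
time_s: 12.8
tcp_pos: [552.4, -63.4, 237.6]
tool_rot: [-0.159, 3.137, 0.0]
ft_force: [-0.7, 0.3, 0.2]
finger_gap: 42.7
finger_force: 0.0
```

Run:
```python
from h import *
s=st()
im,d,K,M=cam("wrist"); save("w6",im); np.savez("w6",im=im,d=d,K=K,M=M)
```

```text
t 12.8 tcp [552.4 -63.4 237.6] yaw -174.18 zax [ 0.  0. -1.] j6 -0.33 gap 42.7 F [-0.7  0.3  0.2] ff 0.0
```

View pics/w6.png

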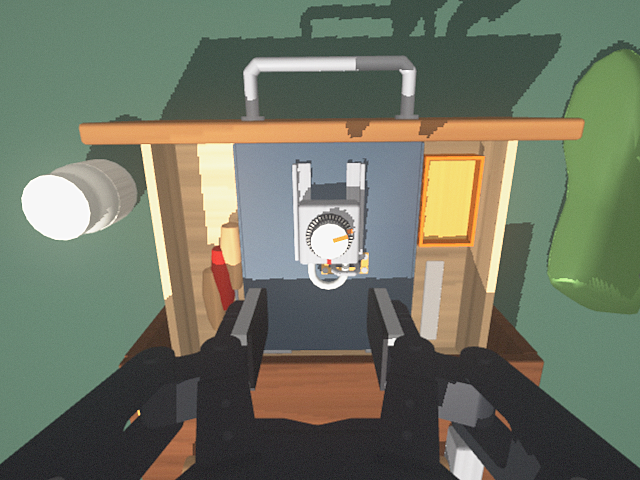

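Wrist view from above (image down = +x, right = +y): dial centre about (330,239), orange mark pointing right to (345,236), red index at (329,262), staple at (350,268) and shackle bow below at (327,280).

```bash
cat > dial.py <<'E'
from h import *
def dial(im,d,K,M,box,ztop,zbody):
    hsv=cv2.cvtColor(im,cv2.COLOR_RGB2HSV); x0,y0,x1,y1=box
    def mk(lo,hi,smin,vmin):
        m=((hsv[...,0]>=lo)&(hsv[...,0]<=hi)&(hsv[...,1]>smin)&(hsv[...,2]>vmin)); k=np.zeros_like(m);k[y0:y1,x0:x1]=1; return m&k
    wh=mk(0,180,-1,200)&(hsv[...,1]<40); org=mk(8,25,120,150); red=mk(0,6,150,90)|mk(172,180,150,90)
    out={}
    for n,m,z in(("white",wh,ztop),("org",org,ztop),("red",red,zbody)):
        k,l,stt,c=cv2.connectedComponentsWithStats(m.astype(np.uint8))
        for i in sorted(range(1,k),key=lambda i:-stt[i,4])[:3]:
            print(n,stt[i].tolist(),c[i].round(1),ray(K,M,*c[i],z).round(1))
E
python3 - <<'E'
from dial import *
f=np.load("w6.npz");K,M,im,d=f["K"],f["M"],f["im"],f["d"]
dial(im,d,K,M,(295,200,375,295),107,91)
P=pts(d,K,M)
print("dial top",P[239,328],"lid",P[180,330],P[230,260],"body",P[210,308],P[258,312],"flange",P[239,308])
b=np.array([P[v,u] for u,v in((301,206),(358,206),(301,262))]);print(b.round(0))
print("handle",P[64,330],"front",P[126,260],P[126,500])
q=P[196:272,295:365].reshape(-1,3)
for lo,hi in((103,112),(88,93)):
    c=q[(q[:,2]>lo)&(q[:,2]<hi)]; print(lo,len(c),c[:,:2].min(0),c[:,:2].max(0),np.median(c,0))
c=q[(q[:,2]>103)&(q[:,2]<112)][:,:2].astype(np.float32); print(cv2.minEnclosingCircle(c), cv2.minAreaRect(q[(q[:,2]>88)&(q[:,2]<93)][:,:2].astype(np.float32)))
E
```

```text
white [299, 207, 60, 83, 2776] [326.4 244.1] [577.4 -53.5 107. ]
white [295, 200, 4, 61, 163] [295.9 233. ] [570.1 -80.  107. ]
white [361, 268, 7, 5, 25] [364.  269.8] [597.6 -18.5 107. ]
org [333, 235, 16, 8, 57] [340.4 238.2] [571.  -42.3 107. ]
org [360, 260, 8, 9, 50] [363.8 263.5] [591.8 -19.4 107. ]
org [322, 264, 9, 10, 31] [326.4 267.5] [598.7 -51.2 107. ]
red [328, 260, 3, 4, 12] [329.  261.5] [599.4 -48.3  91. ]
dial top [573.15020744 -52.52247172 105.61111729] lid [530.35737325 -54.16818982  62.24392726] [ 584.95273135 -115.74143378   63.1499274 ] body [553.45459677 -71.72931614  90.87558896] [597.78677189 -63.93853384  90.43539207] flange [578.11608972 -69.29147389  96.0987631 ]
[[551. -78.  89.]
 [546. -29.  90.]
 [603. -74.  90.]]
handle [438.04360623 -65.98782904 105.08576984] front [ 485.72250285 -110.65172929  134.07377119] [468.87838446  54.81392668 135.75302043]
103 1095 [557.91169438 -67.06419292] [590.68288397 -34.43534021] [573.23449903 -51.1233677  106.563232  ]
88 1894 [544.3955375  -79.86621649] [608.98986941 -21.5439182 ] [565.97493579 -52.45425515  90.50363887]
((574.3106079101562, -50.89459228515625), 16.4760799407959) ((578.193359375, -50.54813766479492), (63.671836853027344, 53.699066162109375), 5.990776538848877)
```

Run:
```python
from h import *
f=np.load("w6.npz");P=pts(f["d"],f["K"],f["M"])
for s,u0,u1 in(("L",215,275),("R",360,420)):
    q=P[280:400,u0:u1].reshape(-1,3); q=q[(q[:,2]>215)&(q[:,2]<330)&(abs(q[:,0]-552)<25)]; print(s,np.percentile(q[:,2],[0,1,3,10]).round(1), q[q[:,2]<np.percentile(q[:,2],3)].mean(0).round(1))
```

```text
L [260.4 263.6 266.8 272.7] [551.  -86.3 264.4]
R [260.1 263.4 266.7 272.8] [546.9 -42.  264.3]
```

carry_out(plan=[{"tx": -0.57, "ty": 0.26, "tz": 0, "spin": 0, "jaw": 0.18}, {"tx": 0, "ty": 0, "tz": 0.8, "spin": 0, "jaw": 0.18}, {"tx": 0, "ty": 0, "tz": 0.8, "spin": 0, "jaw": 0.18}, {"tx": 0, "ty": 0, "tz": 0.8, "spin": 0, "jaw": 0.18}, {"tx": 0, "ty": 0, "tz": 0.8, "spin": 0, "jaw": 0.18}, {"tx": 0, "ty": 0, "tz": 0, "spin": 0, "jaw": 0.18}])

```text
time_s: 13.6
tcp_pos: [568.2, -50.4, 107.3]
tool_rot: [0.157, -3.131, -0.003]
ft_force: [-0.9, 0.6, 1.8]
finger_gap: 50.4
finger_force: 0.0
```

Run:
```python
from dial import *
s=st()
im,d,K,M=cam("wrist");P=pts(d,K,M); save("w7",im)
q=P.reshape(-1,3);c=q[(q[:,2]>104)&(q[:,2]<109)&(abs(q[:,0]-574)<22)&(abs(q[:,1]+51)<19)]
print(len(c),c.min(0),c.max(0))
q=q[(q[:,2]>112)&(q[:,2]<170)&(q[:,0]>540)&(q[:,0]<600)]
for sgn in(-1,1):
    f=q[((q[:,1]+51)*sgn>10)&((q[:,1]+51)*sgn<60)]; z=np.percentile(f[:,2],2); print(sgn,z,f[f[:,2]<z+3].mean(0),f[f[:,2]<z+3][:,1].min(),f[f[:,2]<z+3][:,1].max())
```

```text
t 13.6 tcp [568.2 -50.4 107.3] yaw -174.25 zax [-0.007  0.001 -1.   ] j6 -0.3 gap 50.4 F [-0.9  0.6  1.8] ff 0.0
3011 [558.03740285 -67.36809529 104.02198947] [590.68358621 -34.83560412 108.93990284]
-1 135.05552748520753 [566.75508581 -77.19061007 135.75838333] -87.54882169425798 -74.8948640379124
1 135.26302022391326 [561.68635876 -25.1066006  135.73222383] -26.820267099166074 -16.77773794469403
```

View pics/w7.png

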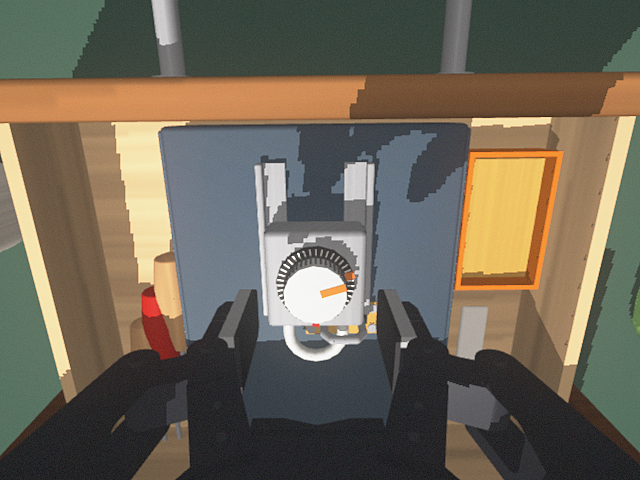

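The dial (318,295) is between the fingers, with its mark running from (322,296) to (346,289), about 107° from the red index. I go down by a further 36 mm and 6 mm in +x.

carry_out(plan=[{"tx": -0.15, "ty": -0.02, "tz": 0.3, "spin": 0, "jaw": 0.18}, {"tx": 0, "ty": 0, "tz": 0.3, "spin": 0, "jaw": 0.18}, {"tx": 0, "ty": 0, "tz": 0.3, "spin": 0, "jaw": 0.18}, {"tx": 0, "ty": 0, "tz": 0, "spin": 0, "jaw": 0.18}])

```text
time_s: 14.15
tcp_pos: [577.0, -50.8, 72.1]
tool_rot: [0.158, -3.135, -0.001]
ft_force: [0.3, 0.1, -0.5]
finger_gap: 50.3
finger_force: 0.0
```

carry_out(plan=[{"tx": 0, "ty": 0, "tz": 0, "spin": 0, "jaw": -1}, {"tx": 0, "ty": 0, "tz": 0, "spin": 0, "jaw": -1}, {"tx": 0, "ty": 0, "tz": 0, "spin": 0, "jaw": -1}])

```text
time_s: 14.52
tcp_pos: [578.5, -50.8, 74.1]
tool_rot: [-0.158, 3.137, 0.001]
ft_force: [-1.2, 2.0, 2.1]
finger_gap: 29.0
finger_force: 59.2
```

carry_out(plan=[{"tx": 0, "ty": 0, "tz": 0, "spin": 0, "jaw": 0}, {"tx": 0, "ty": 0, "tz": 0, "spin": 0, "jaw": 0}, {"tx": 0.1, "ty": 0, "tz": 0.05, "spin": 0, "jaw": 0}, {"tx": 0, "ty": 0, "tz": 0, "spin": 0, "jaw": 0}, {"tx": 0, "ty": 0, "tz": 0, "spin": 0, "jaw": 0}])

```text
time_s: 15.15
tcp_pos: [574.4, -51.6, 71.6]
tool_rot: [0.158, -3.138, 0.0]
ft_force: [0.5, 0.7, 0.6]
finger_gap: 42.8
finger_force: 0.0
```

Run:
```python
from h import *
s=st()
im,d,K,M=cam("wrist");P=pts(d,K,M); save("w8",im)
q=P.reshape(-1,3);c=q[(q[:,2]>104.5)&(q[:,2]<109)&(abs(q[:,0]-574)<22)&(abs(q[:,1]+51)<17)]
print(len(c),c.min(0),c.max(0)); st()
```

```text
t 15.15 tcp [574.4 -51.6  71.6] yaw -174.24 zax [-0. -0. -1.] j6 -0.3 gap 42.8 F [0.5 0.7 0.6] ff 0.0
4485 [557.7662399  -67.92558267 104.50846681] [590.70720695 -35.33671634 108.98844929]
t 15.2 tcp [574.5 -51.6  71.6] yaw -174.23 zax [ 0. -0. -1.] j6 -0.3 gap 42.7 F [ 1.   0.9 -0.4] ff 0.0
```

carry_out(plan=[{"tx": 0, "ty": 0, "tz": 0, "spin": 0, "jaw": -1}, {"tx": 0, "ty": 0, "tz": 0, "spin": 0, "jaw": -1}, {"tx": 0, "ty": 0, "tz": 0, "spin": 0, "jaw": -1}, {"tx": 0, "ty": 0, "tz": 0, "spin": 1, "jaw": -1}, {"tx": 0, "ty": 0, "tz": 0, "spin": 1, "jaw": -1}, {"tx": 0, "ty": 0, "tz": 0, "spin": 1, "jaw": -1}, {"tx": 0, "ty": 0, "tz": 0, "spin": 1, "jaw": -1}, {"tx": 0, "ty": 0, "tz": 0, "spin": 1, "jaw": -1}, {"tx": 0, "ty": 0, "tz": 0, "spin": 1, "jaw": -1}, {"tx": 0, "ty": 0, "tz": 0, "spin": 1, "jaw": -1}, {"tx": 0, "ty": 0, "tz": 0, "spin": 1, "jaw": -1}, {"tx": 0, "ty": 0, "tz": 0, "spin": 1, "jaw": -1}, {"tx": 0, "ty": 0, "tz": 0, "spin": 1, "jaw": -1}, {"tx": 0, "ty": 0, "tz": 0, "spin": 1, "jaw": -1}, {"tx": 0, "ty": 0, "tz": 0, "spin": 1, "jaw": -1}, {"tx": 0, "ty": 0, "tz": 0, "spin": 1, "jaw": -1}, {"tx": 0, "ty": 0, "tz": 0, "spin": 1, "jaw": -1}, {"tx": 0, "ty": 0, "tz": 0, "spin": 1, "jaw": -1}, {"tx": 0, "ty": 0, "tz": 0, "spin": 0, "jaw": -1}])

```text
time_s: 17.58
tcp_pos: [576.5, -51.8, 73.1]
tool_rot: [2.103, 2.329, 0.003]
ft_force: [1.3, -0.1, 5.9]
finger_gap: 29.5
finger_force: 60.5
```

Run:
```python
from dial import *
s=st(); print("torque",np.round(s["wrist_torque"],2))
im,d,K,M=cam("wrist"); save("w9",im)
```

```text
t 17.57 tcp [576.5 -51.8  73.1] yaw 95.83 zax [ 0.004 -0.001 -1.   ] j6 1.27 gap 29.5 F [ 1.3 -0.1  5.9] ff 60.5
torque [-0.06 -0.26 -0.07]
```

View pics/w9.png

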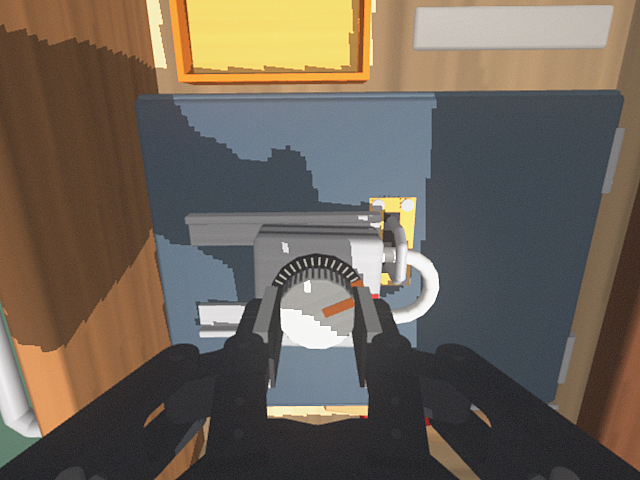

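After 90° the mark (323,314)→(352,299) still stands roughly 17–25° anticlockwise of the red index at (378,297). I go on in small steps and watch the torque.

carry_out(plan=[{"tx": 0, "ty": 0, "tz": 0, "spin": 1, "jaw": -1}, {"tx": 0, "ty": 0, "tz": 0, "spin": 0.8, "jaw": -1}, {"tx": 0, "ty": 0, "tz": 0, "spin": 0.5, "jaw": -1}, {"tx": 0, "ty": 0, "tz": 0, "spin": 0, "jaw": -1}])

```text
time_s: 18.12
tcp_pos: [576.0, -51.8, 73.1]
tool_rot: [2.368, 2.061, 0.003]
ft_force: [1.3, -0.3, 6.8]
finger_gap: 29.4
finger_force: 61.2
```

```bash
cat > chk.py <<'E'
from h import *
s=st(); print("torque",np.round(s["wrist_torque"],3))
im,d,K,M=cam("wrist"); P=pts(d,K,M)
hsv=cv2.cvtColor(im,cv2.COLOR_RGB2HSV)
g=(hsv[...,1]>130)&(hsv[...,2]>70)
c=np.array([s["tcp_pos"][0],s["tcp_pos"][1]])
r=np.linalg.norm(P[...,:2]-c,axis=-1)
m=g&(hsv[...,0]>=5)&(hsv[...,0]<=22)&(abs(P[...,2]-107)<3.5)&(r<16); q=P[m]; print("orange",len(q),q.mean(0).round(1) if len(q) else 0)
if len(q)>5:
    w=np.linalg.svd(q[:,:2]-q[:,:2].mean(0))[2][0]; v=q[:,:2].mean(0)-c; w*=np.sign(w@v); print("mark deg",np.degrees(np.arctan2(w[1],w[0])),"centroid deg",np.degrees(np.arctan2(v[1],v[0])))
m=g&((hsv[...,0]<5)|(hsv[...,0]>174))&(abs(P[...,2]-91)<4)&(r<34)&(r>18);q=P[m];print("red",len(q),q.mean(0).round(1) if len(q) else 0)
# shackle bow reach / body extent along cabinet x
a=np.radians(5.75);ex=np.array([np.cos(a),np.sin(a)]);xx=(P[...,:2]-c)@ex;yy=(P[...,:2]-c)@np.array([-ex[1],ex[0]])
b=(abs(P[...,2]-83)<5)&(xx>20)&(xx<90)&(abs(yy)<15)&(d>0);print("bow reach from tcp",np.percentile(xx[b],[50,98]) if b.any() else 0)
b=(abs(P[...,2]-91)<2.5)&(abs(yy)<24)&(xx>-40)&(xx<40)&(d>0);print("body x",np.percentile(xx[b],[2,98]) if b.any() else 0)
E
python3 chk.py
```

```text
t 18.12 tcp [576.  -51.8  73.1] yaw 82.06 zax [ 0.003 -0.001 -1.   ] j6 1.51 gap 29.4 F [ 1.3 -0.3  6.8] ff 61.2
torque [ 0.033 -0.056  0.009]
orange 293 [584.5 -47.7 107.3]
mark deg 16.28592217394108 centroid deg 26.04593385341157
red 72 [600.3 -48.2  91.3]
bow reach from tcp [50.26460556 57.62727336]
body x [-25.91240222  37.5817721 ]
```

carry_out(plan=[{"tx": 0, "ty": 0, "tz": 0, "spin": 0.6, "jaw": -1}, {"tx": 0, "ty": 0, "tz": 0, "spin": 0.6, "jaw": -1}, {"tx": 0, "ty": 0, "tz": 0, "spin": 0.4, "jaw": -1}, {"tx": 0, "ty": 0, "tz": 0, "spin": 0, "jaw": -1}])

```text
time_s: 18.68
tcp_pos: [575.7, -51.7, 73.1]
tool_rot: [2.533, 1.856, 0.003]
ft_force: [-0.5, 0.8, 7.8]
finger_gap: 29.5
finger_force: 61.3
```

```bash
python3 chk.py
```

```text
t 18.68 tcp [575.7 -51.7  73.1] yaw 72.46 zax [ 0.002 -0.    -1.   ] j6 1.68 gap 29.5 F [-0.5  0.8  7.8] ff 61.3
torque [ 0.004  0.109 -0.032]
orange 290 [584.8 -49.2 107.3]
mark deg 6.829605188810879 centroid deg 15.705052914557413
red 96 [599.8 -48.3  91.4]
bow reach from tcp [52.96740341 60.82119121]
body x [-25.52426639  38.01853506]
```

The dial mark is within 1° of the index and the bow reach grew by 3 mm, so it has clicked. I draw the body back along the cabinet's -x, in the yawed tool axes.

carry_out(plan=[{"tx": -0.05, "ty": -0.115, "tz": -0.03, "spin": 0, "jaw": -1}, {"tx": -0.05, "ty": -0.115, "tz": 0, "spin": 0, "jaw": -1}, {"tx": -0.05, "ty": -0.115, "tz": 0, "spin": 0, "jaw": -1}, {"tx": -0.05, "ty": -0.115, "tz": 0, "spin": 0, "jaw": -1}, {"tx": -0.05, "ty": -0.115, "tz": 0, "spin": 0, "jaw": -1}, {"tx": 0, "ty": 0, "tz": 0, "spin": 0, "jaw": -1}])

```text
time_s: 19.48
tcp_pos: [549.6, -54.5, 73.1]
tool_rot: [2.535, 1.854, 0.0]
ft_force: [3.4, -0.0, 1.4]
finger_gap: 29.1
finger_force: 60.1
```

```bash
python3 chk.py
```

```text
t 19.48 tcp [549.6 -54.5  73.1] yaw 72.36 zax [ 0.001 -0.001 -1.   ] j6 1.66 gap 29.1 F [ 3.4 -0.   1.4] ff 60.1
torque [-0.285 -0.897 -0.016]
orange 285 [558.8 -51.9 107.3]
mark deg 7.26532948522993 centroid deg 15.641211189973863
red 98 [573.7 -49.6  91.4]
bow reach from tcp [57.6896853  70.91912234]
body x [-25.78064562  28.0545413 ]
```

carry_out(plan=[{"tx": -0.03, "ty": -0.07, "tz": 0, "spin": 0, "jaw": -1}, {"tx": -0.03, "ty": -0.07, "tz": 0, "spin": 0, "jaw": -1}, {"tx": 0, "ty": 0, "tz": 0, "spin": 0, "jaw": -1}])

```text
time_s: 19.9
tcp_pos: [547.7, -54.6, 73.3]
tool_rot: [2.532, 1.853, 0.011]
ft_force: [12.7, 0.5, -4.9]
finger_gap: 29.3
finger_force: 60.0
```

```bash
python3 chk.py
```

```text
t 19.9 tcp [547.7 -54.6  73.3] yaw 72.39 zax [ 0.008  0.001 -1.   ] j6 1.66 gap 29.3 F [12.7  0.5 -4.9] ff 60.0
torque [ 0.056 -2.556 -0.061]
orange 287 [556.9 -52.1 107.4]
mark deg 6.881013353799851 centroid deg 15.223086164501526
red 99 [571.7 -49.9  91.5]
bow reach from tcp [58.34634646 72.30924416]
body x [-25.81991117  28.06741868]
```

Shackle is at its stop (12.7 N). I slide forward to set the staple in the gap: target TCP x ≈ 576.

carry_out(plan=[{"tx": 0.045, "ty": 0.105, "tz": 0, "spin": 0, "jaw": -1}, {"tx": 0.045, "ty": 0.105, "tz": 0, "spin": 0, "jaw": -1}, {"tx": 0.045, "ty": 0.105, "tz": 0, "spin": 0, "jaw": -1}, {"tx": 0.045, "ty": 0.105, "tz": 0, "spin": 0, "jaw": -1}, {"tx": 0.045, "ty": 0.105, "tz": 0, "spin": 0, "jaw": -1}, {"tx": 0.045, "ty": 0.105, "tz": 0, "spin": 0, "jaw": -1}, {"tx": 0, "ty": 0, "tz": 0, "spin": 0, "jaw": -1}, {"tx": 0, "ty": 0, "tz": 0, "spin": 0, "jaw": -1}])

```text
time_s: 20.95
tcp_pos: [567.6, -52.3, 73.0]
tool_rot: [-2.534, -1.853, 0.009]
ft_force: [-3.4, -0.9, 10.4]
finger_gap: 29.2
finger_force: 63.0
```

```bash
python3 chk.py
python3 - <<'E'
from h import *
im,d,K,M=cam("wrist"); save("w10",im)
E
```

```text
t 20.95 tcp [567.6 -52.3  73. ] yaw 72.36 zax [-0.006 -0.001 -1.   ] j6 1.67 gap 29.2 F [-3.4 -0.9 10.4] ff 63.0
torque [-0.427  0.672 -0.03 ]
orange 286 [576.9 -49.7 107.3]
mark deg 7.671665199563889 centroid deg 15.541870833263626
red 96 [591.7 -47.5  91.3]
bow reach from tcp [58.42012649 72.22923926]
body x [-25.78922762  28.04291097]
```

View pics/w10.png

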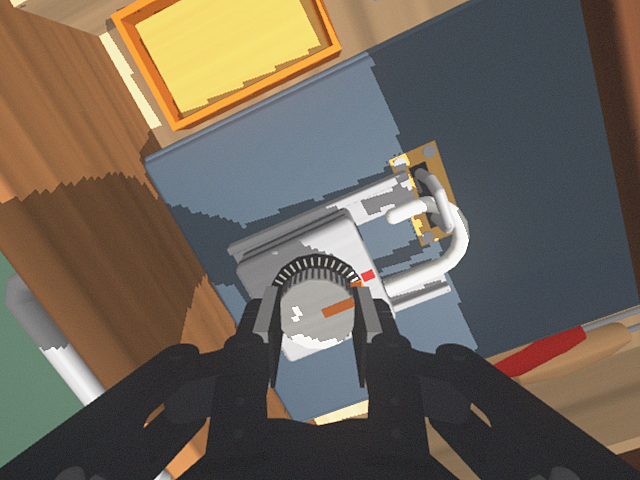

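The shackle is drawn out: the short leg's tip (393,215) is clear of the body, and the staple (440,205) still sits over the leg. About 9 mm more forward.

carry_out(plan=[{"tx": 0.03, "ty": 0.07, "tz": -0.03, "spin": 0, "jaw": -1}, {"tx": 0.03, "ty": 0.07, "tz": 0, "spin": 0, "jaw": -1}, {"tx": 0.02, "ty": 0.045, "tz": 0, "spin": 0, "jaw": -1}, {"tx": 0, "ty": 0, "tz": 0, "spin": 0, "jaw": -1}])

```text
time_s: 21.55
tcp_pos: [573.8, -51.6, 73.1]
tool_rot: [-2.532, -1.852, 0.014]
ft_force: [-4.8, -1.2, 7.3]
finger_gap: 29.2
finger_force: 62.6
```

Run:
```python
from h import *
s=st();im,d,K,M=cam("wrist");P=pts(d,K,M)
a=np.radians(5.75);ex=np.array([np.cos(a),np.sin(a)]);ey=np.array([-ex[1],ex[0]])
rel=P[...,:2]-s["tcp_pos"][:2];xx=rel@ex;yy=rel@ey
# staple top z~91-? at lock y +16
b=(d>0)&(P[...,2]>85)&(P[...,2]<95)&(xx>29)&(xx<60)&(yy>2)&(yy<40)
print("staple",b.sum(),np.percentile(xx[b],[2,50,98]),np.percentile(yy[b],[2,50,98]))
b=(d>0)&(P[...,2]>78)&(P[...,2]<86)&(xx>36)&(xx<70)&(abs(yy-16)<4)
print("leg",b.sum(),np.percentile(xx[b],[1,5,98]) if b.any() else 0)
```

```text
t 21.55 tcp [573.8 -51.6  73.1] yaw 72.35 zax [-0.01  -0.001 -1.   ] j6 1.68 gap 29.2 F [-4.8 -1.2  7.3] ff 62.6Traceback (most recent call last):
  File "<stdin>", line 7, in <module>
    return _quantile_unchecked(
        a, q, axis, out, overwrite_input, method, keepdims, weights)
    return _ureduce(a,
                    func=_quantile_ureduce_func,
    ...<5 lines>...
                    overwrite_input=overwrite_input,
                    method=method)
    r = func(a, **kwargs)
    result = _quantile(arr,
                       quantiles=q,
    ...<2 lines>...
                       out=out,
                       weights=wgt)
    slices_having_nans = np.isnan(arr[-1, ...])
                                  ~~~^^^^^^^^^
IndexError: index -1 is out of bounds for axis 0 with size 0
```

```bash
cat > stp.py <<'E'
from h import *
s=st();im,d,K,M=cam("wrist");P=pts(d,K,M)
a=np.radians(5.75);ex=np.array([np.cos(a),np.sin(a)]);ey=np.array([-ex[1],ex[0]])
rel=P[...,:2]-s["tcp_pos"][:2];xx=rel@ex;yy=rel@ey
for y in range(2,34,3):
    o=[]
    for x in range(27,78,3):
        b=(d>0)&(abs(xx-x)<1.5)&(abs(yy-y)<1.5)&(P[...,2]<115); o.append("%3d"%P[...,2][b].max() if b.any() else "  .")
    print("y%3d"%y," ".join(o))
print("x    "," ".join("%3d"%x for x in range(27,78,3)))
h=(d>0)&(abs(P[...,2]-133)<3)&(xx<-60)&(xx>-140);print("front edge xx",h.sum(),np.percentile(xx[h],[1,99])if h.any() else 0, (P[...,:2][h]@ex).min() if h.any() else 0)
E
python3 stp.py
```

```text
t 21.6 tcp [573.8 -51.6  73.2] yaw 72.34 zax [-0.01  -0.001 -1.   ] j6 1.68 gap 29.3 F [-5.  -1.9  7.1] ff 62.6
y  2  91  86  64  65  64  64  65  64  65  65  65  65  66  82  83  83   .
y  5  92  65  65  64  64  65  64  64  64  66  65  66  86  86  83  82  64
y  8  92  65  65  65  64  65  65  65  65  65  66  66  91  90  82  82  65
y 11  91  65  65  64  65  65  64  64  64  66  65  89  92  91  82  82  65
y 14  91  64  65  64  64  65   .   .   .   .  78  89  92  91  83  79  65
y 17  91  67  67  67  67  82  82  82  82  82  83  83  92  92  80  66  66
y 20  91  67  67  68  68  82  83  83  83  82  83  89  91  91   .  65  65
y 23  91  67  67  68  67  80  82  82  81  82  81  89  92  91  65  66  65
y 26  90  68  67  67  68  67  68  67  67  68  68  89  91  91  66  65  65
y 29  90  72  72  72  73  72  72  72  72  72  72  80  88  89  66  65  65
y 32  73  73  73  72  72  73  73  73  73  73  72  66  84  82  66  65  65
x      27  30  33  36  39  42  45  48  51  54  57  60  63  66  69  72  75
front edge xx 6319 [-71.33974474 -60.06065486] 493.0603250181615
```

The staple is still at lock x = 63, so the lock dragged the drawer in about 26 mm through friction: it is being pressed down with about 7 N. I'll draw it back to the stop by the shackle, take the weight off the rests by lifting ~2 mm (the arch leaves 3.5 mm), and then slide again.

carry_out(plan=[{"tx": -0.05, "ty": -0.115, "tz": 0, "spin": 0, "jaw": -1}, {"tx": -0.05, "ty": -0.115, "tz": 0, "spin": 0, "jaw": -1}, {"tx": -0.05, "ty": -0.115, "tz": 0, "spin": 0, "jaw": -1}, {"tx": -0.05, "ty": -0.115, "tz": 0, "spin": 0, "jaw": -1}, {"tx": -0.05, "ty": -0.115, "tz": 0, "spin": 0, "jaw": -1}, {"tx": -0.05, "ty": -0.115, "tz": 0, "spin": 0, "jaw": -1}, {"tx": 0, "ty": 0, "tz": 0, "spin": 0, "jaw": -1}])

```text
time_s: 22.52
tcp_pos: [548.1, -54.4, 73.2]
tool_rot: [-2.535, -1.854, 0.002]
ft_force: [4.5, -1.7, -2.0]
finger_gap: 29.1
finger_force: 60.3
```

carry_out(plan=[{"tx": -0.03, "ty": -0.07, "tz": 0, "spin": 0, "jaw": -1}, {"tx": -0.02, "ty": -0.045, "tz": 0, "spin": 0, "jaw": -1}, {"tx": 0, "ty": 0, "tz": 0, "spin": 0, "jaw": -1}])

```text
time_s: 22.9
tcp_pos: [547.6, -54.3, 73.5]
tool_rot: [2.533, 1.854, 0.011]
ft_force: [13.0, 1.4, -12.2]
finger_gap: 29.7
finger_force: 60.2
```

carry_out(plan=[{"tx": 0.04, "ty": 0.09, "tz": 0, "spin": 0, "jaw": -1}, {"tx": 0, "ty": 0, "tz": 0, "spin": 0, "jaw": -1}])

```text
time_s: 23.15
tcp_pos: [547.9, -54.3, 73.3]
tool_rot: [-2.535, -1.855, 0.0]
ft_force: [5.8, -0.3, -5.2]
finger_gap: 29.3
finger_force: 60.9
```

carry_out(plan=[{"tx": 0, "ty": 0, "tz": -0.05, "spin": 0, "jaw": -1}, {"tx": 0, "ty": 0, "tz": 0, "spin": 0, "jaw": -1}, {"tx": 0, "ty": 0, "tz": 0, "spin": 0, "jaw": -1}])

```text
time_s: 23.52
tcp_pos: [547.9, -54.0, 74.5]
tool_rot: [-2.535, -1.855, -0.001]
ft_force: [8.3, -0.9, -10.6]
finger_gap: 29.5
finger_force: 60.6
```

```bash
python3 stp.py; python3 chk.py | grep torque
```

```text
t 23.52 tcp [547.9 -54.   74.5] yaw 72.38 zax [ 0.     0.001 -1.   ] j6 1.66 gap 29.5 F [  8.3  -0.9 -10.6] ff 60.6
y  2  93  65  65  65  64  64  65  65  64  66  65  66  65  82  83  83   .
y  5  92  64  64  64  64  64  64  65  64  65  65  66  87  87  83  84  65
y  8  92  64  64  65  64  65  65  64  64  65  66  65  91  91  83  82  65
y 11  92  65  65  64  64  64  64   .  64  65  65  65  91  91  84  82  65
y 14  92  65  64  64  64  65  80   .   .   .  81  83  91  91  83  66  66
y 17  92  67  67  68  67  82  83  83  83  83  84  83  91  91   .  65  65
y 20  91  67  68  68  67  84  84  83  84  84  83  84  92  91   .  65  66
y 23  91  67  68  67  68  80  81  82  82  82  81  80  91  91   .  66  66
y 26  91  68  67  68  67  67  67  68  67  68  67  65  92  91  65  66  65
y 29  89  72  72  72  72  72  72  72  72  72  72  66  87  86  65  66  65
y 32  73  73  73  73  72  72  73  72  72  73  73  65  84  81  66  66  65
x      27  30  33  36  39  42  45  48  51  54  57  60  63  66  69  72  75
front edge xx 6431 [-71.11403995 -60.08791657] 467.71811715815846
torque [-0.351 -1.664  0.03 ]
```

carry_out(plan=[{"tx": 0.03, "ty": 0.07, "tz": 0, "spin": 0, "jaw": -1}, {"tx": 0.03, "ty": 0.07, "tz": 0, "spin": 0, "jaw": -1}, {"tx": 0.03, "ty": 0.07, "tz": 0, "spin": 0, "jaw": -1}, {"tx": 0.03, "ty": 0.07, "tz": 0, "spin": 0, "jaw": -1}, {"tx": 0, "ty": 0, "tz": 0, "spin": 0, "jaw": -1}])

```text
time_s: 24.25
tcp_pos: [560.0, -52.8, 75.9]
tool_rot: [-2.535, -1.855, -0.001]
ft_force: [-0.4, -1.7, -6.2]
finger_gap: 29.5
finger_force: 61.1
```

```bash
python3 stp.py | egrep "tcp|y 11|y 20|x  |front"; python3 chk.py | grep torque
```

```text
t 24.25 tcp [560.  -52.8  75.9] yaw 72.38 zax [ 0.     0.001 -1.   ] j6 1.67 gap 29.5 F [-0.4 -1.7 -6.2] ff 61.1
y 11  94  64  64  64  65  66   .   .  91  91   .   .  84  85  85  84  64
y 20  94  68  67  67  68  85  86  85  92  91  85  86  84  81  65  64  65
x      27  30  33  36  39  42  45  48  51  54  57  60  63  66  69  72  75
front edge xx 8680 [-82.82603174 -68.1309923 ] 467.26614452968045
torque [-0.526  0.188 -0.07 ]
```

That works: the drawer stays at its stop and the staple is now at lock x ≈ 52. Another ~17.5 mm.

carry_out(plan=[{"tx": 0.03, "ty": 0.07, "tz": 0.02, "spin": 0, "jaw": -1}, {"tx": 0.03, "ty": 0.07, "tz": 0, "spin": 0, "jaw": -1}, {"tx": 0.03, "ty": 0.07, "tz": 0, "spin": 0, "jaw": -1}, {"tx": 0.03, "ty": 0.07, "tz": 0, "spin": 0, "jaw": -1}, {"tx": 0.03, "ty": 0.065, "tz": 0, "spin": 0, "jaw": -1}, {"tx": 0, "ty": 0, "tz": 0, "spin": 0, "jaw": -1}])

```text
time_s: 25.1
tcp_pos: [575.6, -51.4, 75.3]
tool_rot: [2.535, 1.855, 0.002]
ft_force: [0.9, -0.8, -4.2]
finger_gap: 29.4
finger_force: 62.2
```

```bash
python3 stp.py ; python3 chk.py | grep torque
```

```text
t 25.1 tcp [575.6 -51.4  75.3] yaw 72.38 zax [ 0.001  0.001 -1.   ] j6 1.68 gap 29.4 F [ 0.9 -0.8 -4.2] ff 62.2
y  2  94  87  66  82   .  66  65  65  65  65  65  65  64  84  86  85  82
y  5  94  88  83  87  86  65  66  65  64  64  64  65  65  85  86  85  65
y  8  94  83  88  90  89  65  65  65  65  64  65  64  65  85  86  85  65
y 11  94  80  89  91  91  65   .   .   .   .   .   .  85  86  86  84  64
y 14  94  85  90  91  91  66  83  83   .  83  84  85  85  86  85  65  65
y 17  94  85  89  92  91  85  85  86  85  85  86  86  86  86  84  65  64
y 20  94  86  90  92  90  85  85  86  86  86  85  85  84  65  64  64  65
y 23  94  84  90  92  91  66  84  84  84  84  82  64  65  64  65  64  65
y 26  94  68  88  91  90  65  65  65  65  65  65  64  65  64  65  65  65
y 29  93  72  85  87  87  65  65  65  65  64  65  64  65  64  64  65  65
y 32  72  72  66  83  81  65  65  65  65  64  65  65  65  64  64  65  65
x      27  30  33  36  39  42  45  48  51  54  57  60  63  66  69  72  75
front edge xx 5396 [-98.13829094 -83.58252058] 467.72007086843894
torque [-0.099 -0.102 -0.041]
```

carry_out(plan=[{"tx": 0.014, "ty": 0.034, "tz": 0, "spin": 0, "jaw": -1}, {"tx": 0, "ty": 0, "tz": -0.1, "spin": 0, "jaw": -1}, {"tx": 0, "ty": 0, "tz": -0.1, "spin": 0, "jaw": -1}, {"tx": 0, "ty": 0, "tz": -0.1, "spin": 0, "jaw": -1}, {"tx": 0, "ty": 0, "tz": 0, "spin": 0, "jaw": -1}])

```text
time_s: 25.82
tcp_pos: [576.8, -51.6, 87.9]
tool_rot: [2.535, 1.854, 0.002]
ft_force: [-0.0, -0.0, -5.0]
finger_gap: 29.3
finger_force: 62.7
```

carry_out(plan=[{"tx": 0, "ty": 0, "tz": -0.15, "spin": 0, "jaw": -1}, {"tx": 0, "ty": 0, "tz": -0.15, "spin": 0, "jaw": -1}, {"tx": 0, "ty": 0, "tz": -0.15, "spin": 0, "jaw": -1}, {"tx": 0, "ty": 0, "tz": -0.15, "spin": 0, "jaw": -1}, {"tx": 0, "ty": 0, "tz": 0, "spin": 0, "jaw": -1}])

```text
time_s: 26.45
tcp_pos: [577.0, -51.6, 112.1]
tool_rot: [2.535, 1.854, 0.002]
ft_force: [1.0, 1.2, -4.5]
finger_gap: 29.1
finger_force: 62.7
```

Clean lift (weight ~4.5 N). The rest of the way up, at a gentle pace.

carry_out(plan=[{"tx": 0, "ty": 0, "tz": -0.2, "spin": 0, "jaw": -1}, {"tx": 0, "ty": 0, "tz": -0.3, "spin": 0, "jaw": -1}, {"tx": 0, "ty": 0, "tz": -0.4, "spin": 0, "jaw": -1}, {"tx": 0, "ty": 0, "tz": -0.4, "spin": 0, "jaw": -1}, {"tx": 0, "ty": 0, "tz": -0.4, "spin": 0, "jaw": -1}, {"tx": 0, "ty": 0, "tz": -0.4, "spin": 0, "jaw": -1}, {"tx": 0, "ty": 0, "tz": -0.4, "spin": 0, "jaw": -1}, {"tx": 0, "ty": 0, "tz": -0.3, "spin": 0, "jaw": -1}, {"tx": 0, "ty": 0, "tz": -0.2, "spin": 0, "jaw": -1}, {"tx": 0, "ty": 0, "tz": 0, "spin": 0, "jaw": -1}, {"tx": 0, "ty": 0, "tz": 0, "spin": 0, "jaw": -1}])

```text
time_s: 27.82
tcp_pos: [575.8, -51.4, 230.5]
tool_rot: [-2.535, -1.854, 0.001]
ft_force: [-1.2, -0.5, -5.0]
finger_gap: 29.2
finger_force: 62.7
```

Run:
```python
from h import *
s=st();im,d,K,M=cam("wrist");P=pts(d,K,M);z=s["tcp_pos"][2]
a=np.radians(5.75);ex=np.array([np.cos(a),np.sin(a)]);ey=np.array([-ex[1],ex[0]])
rel=P[...,:2]-s["tcp_pos"][:2];xx=rel@ex;yy=rel@ey;zz=P[...,2]-z
b=(d>0)&(abs(zz-17.5)<4)&(abs(yy)<26)&(abs(xx)<27);A=np.c_[xx[b],yy[b],np.ones(b.sum())]
print("body top plane",np.linalg.lstsq(A,zz[b],rcond=None)[0])
b=(d>0)&(abs(zz-9)<7)&(xx>30)&(xx<85)&(abs(yy)<25);print("bow reach",np.percentile(xx[b],98), "bow z",np.median(zz[b])+z)
f=np.load("top.npz")
im,d,K,M=cam("top")
for n,lo,hi,box in(("last",40,70,(190,220,260,380)),("handle wood",0,0,(0,0,1,1))):
    for I in(f["im"],im):
        h=cv2.cvtColor(I,cv2.COLOR_RGB2HSV);x0,y0,x1,y1=box
        m=(h[...,0]>lo)&(h[...,0]<hi)&(h[...,1]>130);ys,xs=np.nonzero(m[y0:y1,x0:x1])
        if len(xs):print(n,len(xs),xs.mean()+x0,ys.mean()+y0)
for n,(x0,y0,x1,y1) in(("hammer",(280,120,320,190)),("pot",(470,245,525,300))):
    print(n,"pixel diff",np.abs(f["im"][y0:y1,x0:x1].astype(int)-im[y0:y1,x0:x1]).mean().round(1))
```

```text
t 27.82 tcp [575.8 -51.4 230.5] yaw 72.37 zax [-0.001  0.    -1.   ] j6 1.68 gap 29.2 F [-1.2 -0.5 -5. ] ff 62.7
body top plane [1.15176896e-02 3.03823477e-02 1.76188822e+01]
bow reach 71.56916235518221 bow z 239.20777253764516
hammer pixel diff 11.3
pot pixel diff 38.0
```

Run:
```python
from h import *
for n in("scene","top"):
    f=np.load(n+".npz"); im,d,K,M=cam(n)
    for nm,c in(("pot",(575,-291,85,45)),("last",(510,205,60,130)),("hammer",(740,-20,166,140))):
        o=[]
        for D in(f["d"],d):
            P=pts(D,K,M); lo,hi={"pot":(60,92),"last":(30,110),"hammer":(148,170)}[nm]
            m=(D>0)&(np.hypot(P[...,0]-c[0],P[...,1]-c[1])<c[3])&(P[...,2]>lo)&(P[...,2]<hi); o.append((int(m.sum()),P[m].mean(0).round(0).tolist() if m.any() else 0))
        print(n,nm,o)
    if n=="top":
        P=pts(d,K,M);m=(abs(P[...,2]-135)<4)&(P[...,0]>430)&(P[...,0]<520)&(abs(P[...,1]+20)<200);print("front",P[m].mean(0))
```

```text
scene pot [(514, [586.0, -288.0, 80.0]), (516, [586.0, -288.0, 80.0])]
scene last [(44, [553.0, 235.0, 82.0]), (536, [497.0, 108.0, 72.0])]
scene hammer [(2016, [782.0, -5.0, 162.0]), (2011, [782.0, -5.0, 162.0])]
top pot [(1009, [575.0, -289.0, 83.0]), (698, [574.0, -297.0, 86.0])]
top last [(132, [584.0, 247.0, 59.0]), (881, [540.0, 119.0, 61.0])]
top hammer [(2785, [773.0, -6.0, 164.0]), (2758, [772.0, -5.0, 164.0])]
front [473.26418954  36.10416043 135.86613606]
```

```bash
python3 -c "
from rig import bot
print(bot.finish_job())"
```

```text
the job is handed in; nothing more can be done
None
```

The job is handed in: the drawer is at its stop, and the opened lock is held level about 16 cm above the box, but my first forward slide pushed the drawer in about 25 mm before I pulled it back out and repeated the step cleanly; the pot and hammer measured unmoved, and the last wasn't re-measured.

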